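Knock a stuck filter basket up out of its nest

ROBOT

A 6-joint arm with a two-finger parallel gripper is mounted at the origin on a cart in front of the work surface, level with it; the furniture and walls round the work are solid. World frame = base frame: x ahead of the robot, y to its left, z up, the work surface at z = 0. Lengths are in m, angles in rad, forces in N, time in s.
With the tool pointing down it reaches from about 0.35 to 0.775 m from the base axis. Payload 5.5 kg.
Tool frame: the origin (TCP) lies between the finger pads; the fingertips stand 11 mm ahead of it and the grasp point (between the pads) lies 8 mm behind it (tips_ahead is the distance from the TCP to the fingertips, in m); z points along the fingers, y is the line along which they close (so a half turn about z gives the same grasp; the last joint's range is limited). The gripper opens to 85 mm and grips with 20 to 120 N. Pads are 22 mm wide; open, the fingers measure 114 mm over their backs; the gripper's body (76 mm by 85 mm) begins 54 mm behind the grasp point. The pads swing forward as they close: fully open they stand 13 mm farther back than shut.
Start: joints at [1.11, 0.313, 0.046, 1.304, 0, 1.431], TCP at [0.181, 0.546, 0.205] pointing down, gripper open.
Joint ranges: [-2.76, 2.76], [-0.86, 1.69], [-1.03, 1.26], [-2.2, 2.34], [-1.47, 1.5], [-3.14, 3.14]. Speed limits (rad/s): [2.57, 2.57, 3.14, 3.14, 3.14, 3.14].

INTERFACE

Orientations are given as a unit quaternion [w, x, y, z].
In Python, from workcell import * gives the robot as it stands. The module is installed in compiled form; this text tells all that it offers.
- The arm moves only by the tool jog_arm, never from a script. Its argument "moves" is a list of rows, each an object with "fingers": the closure, from 0 (fully open) to 1 (shut); "slide": the shift along the tool's x, y, z in mm, a list of three; "angular": the turn, a rotation vector about the tool's x, y, z in degrees, a list of three. A call has 1 to 10 rows; each row is the pose to reach, as a shift and turn from the pose commanded when the call began, along the tool's axes at that moment; what a row does not reach only later rows make up. A row lasts 1/12 s, in which the tool goes at most 41.7 mm and 7.16 degrees, less where a joint would pass 70% of its speed; a pose out of reach is approached as far as the arm can. A call with a gripper value outside its range is refused whole. The fingers move at their own pace and stop on an object; "squeeze" is the grip in N (left out, the last holds). Time passes only in rows, so rows that repeat a pose let the fingers close. It gives the time, the measured TCP pose, the force, the opening and the grip force at its end, in the units of the state.
- get_state(): the state, without advancing time (a new reading comes with each control period).
- read_camera(name): name is "side" or "top" or "wrist"; returns a dict with "color" (480x640x3 uint8, red, green, blue), "fovy" (degrees; the focal length in pixels is half the picture's height over the tangent of half this angle, whatever the lens; pixels are square), "cx", "cy" (the principal point, pixels), "world_from_camera" (4x4, takes a point from camera to world coordinates); the wrist camera has in their place "tool_from_camera" (4x4, takes a point from camera to tool coordinates, whose origin is the TCP and whose axes are the flange's). Camera axes: x right, y down, z forward; pixel columns grow to the right and rows downward; lengths in m; the calibration is good to about 2 mm. A picture is of the moment at which its call begins: read the wrist's pose just before it. There is no depth.
- hand_in(): hands the job in; it is judged then, once.
Trained networks look in a picture, given as the dict that the camera call returned (one of the last four; its "shot" number tells which), for a name from the list of things; names that differ only in an ending like _2 or _b are one class to them, and where a whole thing is asked for, a point or a joint stands for the part that bears it (a point fixed in the world has none). Each returns a list of dicts, best first, with "p" (0 to 1); they miss things now and then, are a little off and sometimes report something else, mostly with a low value. They report only what shows in the picture. A call takes as long as a camera call. They do not tell look-alikes from the thing itself.
- look_for(target, picture): "point" ([column, row] in pixels, amid what is visible of it).
- tip_of(target, picture): "point" ([column, row] in pixels: a listed point, or the origin of a listed thing).
The state is a dict: "clock": time; "joint_pos": joint angles; "qvel": joint speeds; "tau": joint torques, N m; "tcp_pos": TCP position; "orientation": TCP orientation; "wrist_force": force on the tool from outside, world axes, zero at the start; "ft_torque": the same for the moment, N m; "finger_gap": finger opening in m; "grip_force": force on a finger pad.
Only numpy, scipy, OpenCV 4.12 (cv2) and the standard library are available. Lean on these libraries where they do the work, as an engineer would, in place of code of your own. Each camera call takes 0.05 s, during which the arm holds its last target. There are 200 camera calls.

TASK

The steel filter basket is stuck under the three spring catches of the round aluminium nest on its stand. Take the C-shaped knockout tool by its wooden handle, bring its round-headed rod under the nest and push it slowly and gently straight up through the hole in the nest's floor until the basket clicks up past all the catches and stays resting level on top of them; stop as soon as it has clicked, do not lift it off them. Then stand the tool upright in the wooden tray again; do not touch the basket with the gripper, do not force anything, and leave the other things alone.

Things in the scene. Friction and masses are not known exactly. Their poses are not given: they have to be found in the camera images.
- stand: Fixed steel stand carrying the round aluminium nest. Origin: on the counter, straight below the nest's axis; z up; +x points to its back post, the tool is slid in from its open side, -x. Base plate 8 mm thick, x -50..+100, y +-55 mm. Back post x 60..94, y +-30 mm, up to z 87. Between base plate and nest floor (z 8..85 mm) it is open for x < 60 mm.
- nest_hole (a point): Centre of the round 46 mm through hole in the nest's floor, at the floor's underside, 85 mm above the stand's origin. Floor plate 94x94 mm, 6 mm thick. If the rod's head misses the hole it meets the floor's underside instead. Axes as the stand.
- nest_rim (a point): Centre of the nest's mouth, 127 mm above the stand's origin. Wall 92 mm across; brass plunger heads reach radius 56 mm, 6 mm below the rim. Three linked brass catches reach over the stuck basket's rim. 8 to 20 N straight up push it past them: resistance lasts for about 4 to 8 mm of rise, may dip in between, then stays under 2 N; the basket then rests about 8 mm up.
- basket: Steel filter basket, 67 mm rim diameter, 26 mm high, 50 g. Origin: centre of its underside; z up. Stuck: it lies on the nest floor, centred over the hole, origin 91 mm above the stand's. Clicked up and resting level on the catches: about 99 mm. From 103 mm up it counts as lifted clear of the catches.
- tool: Loose C-shaped steel tool, about 0.3 kg, upright in the tray at first. Origin: underside of its foot, straight below pin and handle, which share one axis; z up; the C opens to +x. Foot x -75..+18, y +-22, z 0..10 mm. Column x -74..-60, y +-13 mm. Upper arm x -74..+16, y +-13, z 110..122 mm.
- tool_boss (a point): Top of the brass boss (18 mm diameter) on the tool's foot, 14 mm above the tool's origin. The rod, 12 mm thick and telescoping on a thinner stud, stands up out of it and ends in a flat brass head, 40 mm across, 8 mm thick. The head's top is 32 to 54 mm above the tool's origin: it is screwed in differently each time and that is not measured; it does not shift in use.
- tool_handle (a point): Centre of the tool's wooden handle, 143 mm above the tool's origin: 28 mm along the tool's x, 22 mm along its y, 42 mm high, its top 164 mm above the origin, with a 2 mm high brass screw head of 12 mm diameter on it. Grip it across y.
- tray: Fixed wooden tray, 130 mm (x) by 300 mm (y), rim 22 mm high and 8 mm thick; origin at the centre of its underside; its inner floor is 8 mm above the origin, 114 x 284 mm.
- timer: White shot timer, 58x62x18 mm, loose, origin centre of underside: leave alone.
- pitcher: Small steel milk pitcher, 70x97x90 mm, loose, origin centre of underside: leave alone.
- leveller: Grey round levelling tool, 62 mm diameter, 32 mm high, loose, origin centre of underside: leave alone.
- espresso_cup_0: White espresso cup, 63x89x50 mm, loose, origin centre of underside: leave alone.
- espresso_cup_2: Dark blue espresso cup, 63x88x50 mm, loose, origin centre of underside: leave alone.
- shot_glass_0: Shot glass, 48 mm diameter, 61 mm high, loose, origin centre of underside: leave alone.
Not all that is in view belongs to the job. There is more than one size of the tool; the job needs the largest. What is shaped like the basket but turquoise is not meant.

How it is judged:
On the way, in this order (a step that is already met when the one before it is completed fails the run):
1. the rod's head, up through the hole from below, bears on the basket (contact force between tool and basket above 2 N and horizontal distance between tool and stand below 0.008 m and z of tool in the frame of stand below 0.065 m), for 0.05 s.
2. the basket has clicked up past the catches (z of basket in the frame of stand above 0.097 m and angle between basket's own z axis and vertical below 0.06 rad), for 0.2 s.
At the end, for the whole second after the job is handed in: The basket rests on the catches, 6 to 11 mm above its stuck height, centred within 5 mm and level within 0.06 rad, at rest; the tool stands upright (within 0.05 rad) with its foot flat on the tray's inner floor, released and at rest (all of step 2 and z of basket in the frame of stand below 0.102 m and horizontal distance between basket and stand below 0.005 m and linear speed of each of basket, tool below 0.02 m/s and z of tool in the frame of tray between 0.006 and 0.01 m and angle between tool's own z axis and vertical below 0.05 rad and horizontal distance between tool and tray below 0.16 m); the robot touches nothing.
It fails at once if the basket is lifted clear of the catches (more than 12 mm above its stuck height) (z of basket in the frame of stand above 0.103 m).
It fails at once if the tool presses the basket with more than 25 N (contact force between tool and basket above 25 N).
It fails at once if the tool is forced against the stand with more than 20 N (contact force between tool and stand above 20 N).
It fails at once if the robot touches the basket (contact force between any of the fingers, the arm and basket above 0.5 N).
It fails at once if a bystander is moved by more than 20 mm (distance of any of timer, pitcher, leveller, espresso_cup_0, espresso_cup_2, shot_glass_0 from where it was at the start of the episode above 0.02 m).
It also fails if it takes over 61 s, if anything falls off the work surface, if the arm or the gripper's body presses on something with over 40 N, if the wrist force passes 120 N, or if a joint passes its speed limit or range.

## Working session

There is one attempt and no reset: what is moved stays moved. The work goes in short steps, Python scripts to look and compute and a tool call to move; the robot and the scene stay as the last step left them, time stands still between calls to the robot, and variables do not carry over. Pictures are saved under pics/ and viewed, at most 10 in all, crops included, and the job is handed in when it is done.

Besides the shell and the picture viewer there is one more tool, called after ">>>" in YAML: its name, and indented under it one key for each argument. jog_arm: Moves the arm, as the interface text tells. Its arguments: {"type":"object","properties":{"moves":{"type":"array","items":{"type":"object","properties":{"fingers":{"type":"number"},"slide":{"type":"array","items":{"type":"number"}},"angular":{"type":"array","items":{"type":"number"}}}}},"squeeze":{"type":"number"}},"required":["moves"]}

```bash
mkdir -p pics
cat > h.py <<'E'
from workcell import *
import numpy as np, cv2
from scipy.spatial.transform import Rotation as R
def q2m(q): return R.from_quat([q[1],q[2],q[3],q[0]]).as_matrix()
def cam(name):
    s=get_state(); p=read_camera(name)
    if name=="wrist":
        T=np.eye(4);T[:3,:3]=q2m(s["orientation"]);T[:3,3]=s["tcp_pos"]
        p["W"]=T@np.array(p["tool_from_camera"])
    else: p["W"]=np.array(p["world_from_camera"])
    p["f"]=240/np.tan(np.radians(p["fovy"])/2)
    return p
def ray(p,px):
    d=p["W"][:3,:3]@np.array([(px[0]-p["cx"])/p["f"],(px[1]-p["cy"])/p["f"],1]); return p["W"][:3,3],d/np.linalg.norm(d)
def atz(p,px,z):
    o,d=ray(p,px); return o+d*(z-o[2])/d[2]
def tri(obs):
    A=np.zeros((3,3));b=np.zeros(3)
    for o,d in obs:
        M=np.eye(3)-np.outer(d,d);A+=M;b+=M@o
    x=np.linalg.solve(A,b);return x,[np.linalg.norm((np.eye(3)-np.outer(d,d))@(x-o)) for o,d in obs]
def proj(p,X):
    c=np.linalg.inv(p["W"])@np.append(X,1); return [p["cx"]+p["f"]*c[0]/c[2],p["cy"]+p["f"]*c[1]/c[2]]
def save(p,n): cv2.imwrite("pics/"+n,cv2.cvtColor(p["color"],cv2.COLOR_RGB2BGR))
E
python3 - <<'E'
from h import *
np.set_printoptions(precision=4,suppress=True)
for n in ["top","side","wrist"]:
    p=cam(n);save(p,n+"0.png");print(n,p["fovy"],p["W"][:3])
    for t in ["nest_hole","nest_rim","basket","tool","tool_boss","tool_handle","tray","stand"]:
        for r in tip_of(t,p)[:4]:
            print(" ",t,np.round(r["point"]),round(r["p"],2))
E
```

```text
top 47.26350285194259 [[ 0.0146 -0.9948  0.1009  0.4041]
 [-0.9996 -0.0171 -0.0234 -0.0132]
 [ 0.025  -0.1005 -0.9946  1.58  ]]
  nest_hole [369. 250.] 0.89
  nest_hole [367. 250.] 0.54
  nest_rim [376. 250.] 0.8
  basket [302. 256.] 0.94
  basket [369. 247.] 0.93
  tool [208. 272.] 0.82
  tool [234. 232.] 0.81
  tool [290. 294.] 0.62
  tool_boss [211. 272.] 0.82
  tool_boss [288. 288.] 0.82
  tool_boss [236. 223.] 0.68
  tool_handle [200. 272.] 0.94
  tool_handle [232. 220.] 0.87
  tool_handle [291. 291.] 0.78
  stand [368. 253.] 0.59
side 53.931014297598885 [[ 0.9992 -0.0026 -0.0388  0.6083]
 [ 0.0341 -0.4195  0.9071 -0.9756]
 [-0.0186 -0.9078 -0.4191  0.5372]]
  nest_hole [303. 277.] 0.31
  nest_rim [304. 277.] 0.77
  basket [307. 290.] 0.82
  tool [262. 284.] 0.8
  tool [288. 237.] 0.73
  tool [339. 254.] 0.68
  tool_boss [336. 248.] 0.86
  tool_boss [290. 232.] 0.84
  tool_boss [260. 276.] 0.83
  tool_handle [291. 192.] 0.9
  tool_handle [260. 242.] 0.77
  tool_handle [342. 216.] 0.71
  tray [280. 242.] 0.94
  tray [367. 246.] 0.23
  stand [305. 292.] 0.43
wrist 61.92164529693112 [[ 0.317   0.9117  0.2614  0.1148]
 [ 0.9484 -0.3047 -0.0877  0.5673]
 [-0.0003  0.2757 -0.9612  0.3749]]
```

View pics/top0.png

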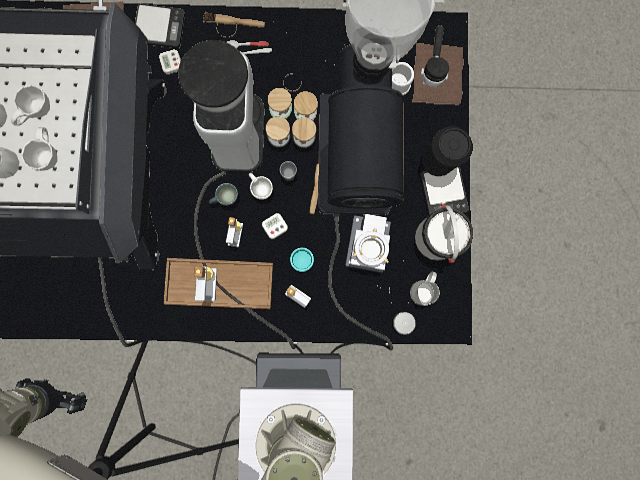

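View pics/side0.png

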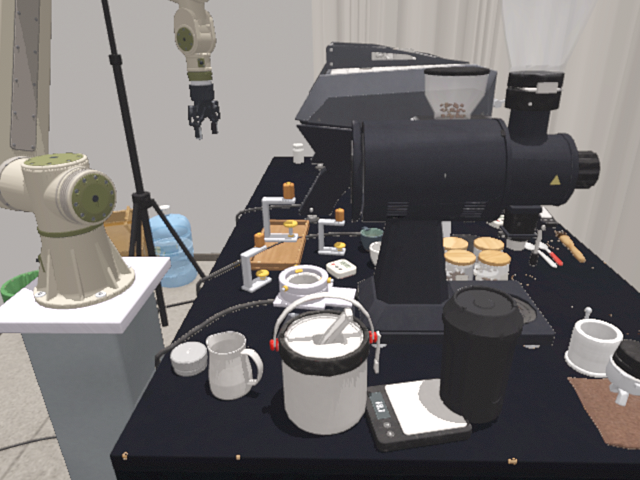

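Run:
```python
from h import *
np.set_printoptions(precision=4,suppress=True)
t=cam("top");s=cam("side")
def T(a,b,n):
    x,e=tri([ray(t,a),ray(s,b)]);print(n,x,np.round(e,4))
for a,b,n in [([200,272],[291,192],"A"),([232,220],[291,192],"B"),([200,272],[260,242],"A2"),([232,220],[342,216],"B2"),([232,220],[260,242],"B3"),([291,291],[260,242],"C"),([200,272],[342,216],"A3"),([291,291],[342,216],"C2"),([376,250],[304,277],"rim"),([211,272],[290,232],"bossA")]: T(a,b,n)
```

```text
A [0.471  0.2549 0.1481] [0.0032 0.0032]
B [0.5419 0.1599 0.1905] [0.0579 0.0579]
A2 [0.4258 0.27   0.0026] [0.0497 0.0497]
B2 [0.6121 0.1814 0.1055] [0.0005 0.0005]
B3 [0.5077 0.1552 0.0745] [0.1108 0.1108]
C [0.4226 0.0184 0.1035] [0.0002 0.0002]
A3 [0.5422 0.271  0.0684] [0.0708 0.0708]
C2 [0.517  0.0172 0.1656] [0.095 0.095]
rim [ 0.5377 -0.2057  0.13  ] [0.0032 0.0032]
bossA [0.4702 0.2444 0.0356] [0.0031 0.0031]
```

The top picture shows the largest tool in the tray with its handle near (200,272), opening to world +x. The smaller look-alikes are at (234,232) and (297,296), and the nest is at (371,248) with its post towards +x. The side view agrees, with the large handle at (288,190). The triangulated heights also fit: handle 0.148 against 0.151 expected, rim 0.130 against 0.127.

```bash
cat >> h.py <<'E'
def down(yaw): # tool z down, tool y axis at angle yaw+90deg
    y=np.array([-np.sin(yaw),np.cos(yaw),0]);z=np.array([0,0,-1.]);return np.column_stack([np.cross(y,z),y,z])
def goal(pos,M):
    s=get_state();C=q2m(s["orientation"])
    d=C.T@(np.array(pos)-s["tcp_pos"])*1000
    r=np.degrees(R.from_matrix(C.T@M).as_rotvec())
    print("slide",np.round(d,1),"ang",np.round(r,2),"rows",np.linalg.norm(d)/41.7,np.linalg.norm(r)/7.16)
E
python3 - <<'E'
from h import *
np.set_printoptions(precision=4,suppress=True)
s=get_state();print(s);print(q2m(s["orientation"]));print(read_camera("wrist")["tool_from_camera"])
for y in (0,np.pi): goal([.45,.25,.32],down(y))
E
```

```text
{'clock': 1.45, 'joint_pos': array([1.1104, 0.3132, 0.0461, 1.3036, 0.    , 1.4312]), 'qvel': array([ 0.0002, -0.0003,  0.0009,  0.0007,  0.0013,  0.0007]), 'tau': array([  0.0001, -48.0464,  29.8805,   0.0006,  -0.0002,  -0.    ]), 'tcp_pos': array([0.1813, 0.5457, 0.2048]), 'orientation': array([-0.    ,  0.1597,  0.9872,  0.    ]), 'wrist_force': array([ 0.5185, -0.4828,  0.2772]), 'ft_torque': array([-0.0249,  0.0344, -0.0142]), 'grip_force': 0.0, 'finger_gap': 0.08568303618544544}
[[-0.949   0.3154  0.    ]
 [ 0.3154  0.949   0.0001]
 [ 0.      0.0001 -1.    ]]
[[-0.0018 -0.9612 -0.2757  0.0699]
 [ 1.     -0.0016 -0.0009 -0.0004]
 [ 0.0005 -0.2757  0.9612 -0.1701]
 [ 0.      0.      0.      1.    ]]
slide [-348.2 -195.9 -115.2] ang [  0.     0.   -18.38] rows 9.971238373008516 2.5671002416220547
slide [-348.2 -195.9 -115.2] ang [  0.    -0.01 161.62] rows 9.971238373008516 22.57256462314734
```

>>> jog_arm:
  moves:
    - {"slide":[-60,-20,-100],"angular":[0,0,-6],"fingers":0}
    - {"slide":[-348,-196,-115],"angular":[0,0,-18.4],"fingers":0}
    - {"slide":[-348,-196,-115],"angular":[0,0,-18.4],"fingers":0}
    - {"slide":[-348,-196,-115],"angular":[0,0,-18.4],"fingers":0}
    - {"slide":[-348,-196,-115],"angular":[0,0,-18.4],"fingers":0}
    - {"slide":[-348,-196,-115],"angular":[0,0,-18.4],"fingers":0}
    - {"slide":[-348,-196,-115],"angular":[0,0,-18.4],"fingers":0}
    - {"slide":[-348,-196,-115],"angular":[0,0,-18.4],"fingers":0}
    - {"slide":[-348,-196,-115],"angular":[0,0,-18.4],"fingers":0}
    - {"slide":[-348,-196,-115],"angular":[0,0,-18.4],"fingers":0}

```text
clock: 2.33
tcp_pos: [0.442, 0.258, 0.3178]
orientation: [0.0, -0.0, 1.0, 0.0]
wrist_force: [0.4, 0.7, -0.3]
finger_gap: 0.0854
grip_force: 0.0
```

>>> jog_arm:
  moves:
    - {"slide":[0,0,0]}
    - {"slide":[0,0,0]}
    - {"slide":[0,0,0]}
    - {"slide":[0,0,0]}

```text
schema error: expected keys fingers, slide, angular
```

Run:
```python
from h import *
np.set_printoptions(precision=4,suppress=True)
s=get_state();print(s["tcp_pos"],s["joint_pos"],s["qvel"],q2m(s["orientation"]))
p=cam("wrist");save(p,"w1.png")
for t,z in [("tool_handle",.151),("tool_boss",.022),("tool",.008),("tray",0)]:
    for r in tip_of(t,p)[:3]: print(t,np.round(r["point"],1),round(r["p"],2),atz(p,r["point"],z))
print(proj(p,[.471,.2549,.151]))
```

```text
[0.442  0.258  0.3178] [0.3714 0.1824 0.1489 1.5365 0.0001 0.371 ] [-0.9235  0.1845  0.4729  0.2839  0.002  -0.915 ] [[-1.     -0.0003  0.0007]
 [-0.0003  1.      0.0004]
 [-0.0007  0.0004 -1.    ]]
tool_handle [ 63.1 185.6] 0.91 [0.4196 0.0422 0.151 ]
tool_handle [317.4 242.8] 0.83 [0.4701 0.2562 0.151 ]
tool_handle [246.8 349.9] 0.77 [0.576  0.1889 0.151 ]
tool_boss [260.3 312.8] 0.92 [0.6008 0.1826 0.022 ]
tool_boss [116.1 173.9] 0.89 [0.4245 0.0233 0.022 ]
tool_boss [316.6 212.8] 0.69 [0.4707 0.2549 0.022 ]
tool [119.7 170.6] 0.9 [0.4222 0.0211 0.008 ]
tool [258.7 309.6] 0.85 [0.6031 0.1784 0.008 ]
tool [317.6 206.7] 0.78 [0.4661 0.2561 0.008 ]
tray [292.9 188.4] 0.97 [0.4449 0.2259 0.    ]
[np.float64(315.8745724020992), np.float64(243.76190056868646)]
```

View pics/w1.png

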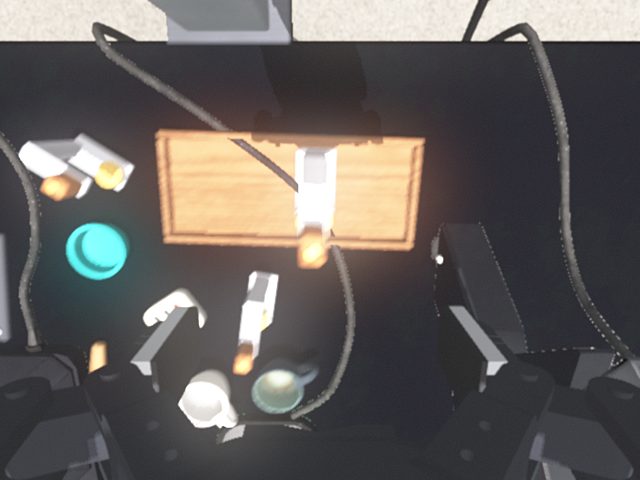

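The wrist view shows the big tool square to the tray, with its handle at (315,247), its back end at (316,150) and its boss hidden below. The smaller tools at (245,360) and (60,185) stay put. Handle estimates agree at about (0.470, 0.256).

Run:
```python
from h import *
np.set_printoptions(precision=4,suppress=True)
p=cam("wrist");s=get_state();print(s["tcp_pos"],s["qvel"])
h=tip_of("tool_handle",p)
for r in h[:3]: print(np.round(r["point"],1),atz(p,r["point"],.151))
# white upper arm and handle colour masks
hsv=cv2.cvtColor(p["color"],cv2.COLOR_RGB2HSV);w=((hsv[...,1]<40)&(hsv[...,2]>150)).astype(np.uint8)
u,v=proj(p,[.40,.256,.13]);print("arm end expected",u,v,"handle",proj(p,[.47,.256,.172]))
n,l,st,c=cv2.connectedComponentsWithStats(w)
for i in range(1,n):
    if st[i,4]>150: print(st[i],c[i])
x0=int(u)
for row in range(int(v)-6,int(v)+110,8):
    cols=np.where(w[row,x0-50:x0+50])[0]+x0-50
    if len(cols): print(row,cols.min(),cols.max(),atz(p,[(cols.min()+cols.max())/2,row],.13)[:2])
save(p,"w2.png")
```

```text
[0.4403 0.2603 0.3168] [ 0.0232 -0.0036 -0.0039 -0.0004 -0.0011 -0.004 ]
[313.8 247.3] [0.4726 0.2547 0.151 ]
[246.7 354.6] [0.579  0.1903 0.151 ]
[ 64.4 184.9] [0.4173 0.0456 0.151 ]
arm end expected 315.09147386466634 161.2341977789597 handle [np.float64(315.066246602598), np.float64(251.68425720189106)]
[   0    0  290   42 8217] [113.0153  22.6193]
[ 291    0  187   42 7441] [380.3416  20.1218]
[ 470    0  170   42 6219] [562.6194  19.6781]
[  19  134  115   63 2953] [ 71.4297 158.9418]
[ 297  147   40  104 2996] [315.8872 186.48  ]
[  0 236   8 104 525] [  2.3219 297.6305]
[ 240  272   38   87 1822] [258.4303 306.5982]
[ 131  289   75   86 1974] [164.7224 324.0887]
[452 308  55  67 914] [481.1718 341.43  ]
[ 178  371   66   71 2623] [210.0858 403.3496]
[ 254  370   59   42 1231] [277.0422 388.2518]
155 298 336 [0.3946 0.2577]
163 297 335 [0.4015 0.2568]
171 297 335 [0.4085 0.2568]
179 297 335 [0.4155 0.2567]
187 292 334 [0.4226 0.254 ]
195 297 334 [0.4298 0.2562]
203 297 334 [0.4371 0.2562]
211 297 334 [0.4445 0.2562]
219 298 331 [0.4519 0.2552]
227 300 329 [0.4594 0.2552]
235 327 329 [0.4671 0.2676]
243 327 327 [0.4748 0.2667]
251 307 336 [0.4826 0.2616]
259 336 339 [0.4905 0.2766]
267 339 342 [0.4984 0.2795]
```

>>> jog_arm:
  moves:
    - {"slide":[-31,-4.3,0],"angular":[0,0,0],"fingers":0}
    - {"slide":[-31,-4.3,40],"angular":[0,0,0],"fingers":0}
    - {"slide":[-31,-4.3,80],"angular":[0,0,0],"fingers":0}
    - {"slide":[-31,-4.3,80],"angular":[0,0,0],"fingers":0}
    - {"slide":[-31,-4.3,80],"angular":[0,0,0],"fingers":0}
    - {"slide":[-31,-4.3,80],"angular":[0,0,0],"fingers":0}

```text
clock: 3.18
tcp_pos: [0.4724, 0.2568, 0.2393]
orientation: [0.001, -0.001, 1.0, 0.001]
wrist_force: [0.1, -0.1, 1.3]
finger_gap: 0.085
grip_force: 0.0
```

Run:
```python
from h import *
np.set_printoptions(precision=4,suppress=True)
p=cam("wrist");s=get_state();print(s["tcp_pos"],s["qvel"])
for t,z in [("tool_handle",.151),("tool_boss",.022)]:
    for r in tip_of(t,p)[:2]: print(t,np.round(r["point"],1),r["p"],atz(p,r["point"],z))
t=cam("top")
for r in tip_of("tool_handle",t)[:3]: print(np.round(r["point"],1),atz(t,r["point"],.151))
save(p,"w3.png")
```

```text
[0.4736 0.257  0.2405] [-0.0073 -0.0113  0.0238 -0.0082 -0.0011 -0.001 ]
tool_handle [317.2 230.9] 0.72 [0.4695 0.2553 0.151 ]
tool_handle [231.5 370. ] 0.56 [0.576  0.1917 0.151 ]
tool_boss [252.5 322.1] 0.94 [0.6041 0.1856 0.022 ]
tool_boss [ 74.1 145.8] 0.78 [0.4205 0.0259 0.022 ]
[235.5 218.6] [0.609  0.1664 0.151 ]
[292.3 289.5] [0.4261 0.0141 0.151 ]
```

View pics/w3.png

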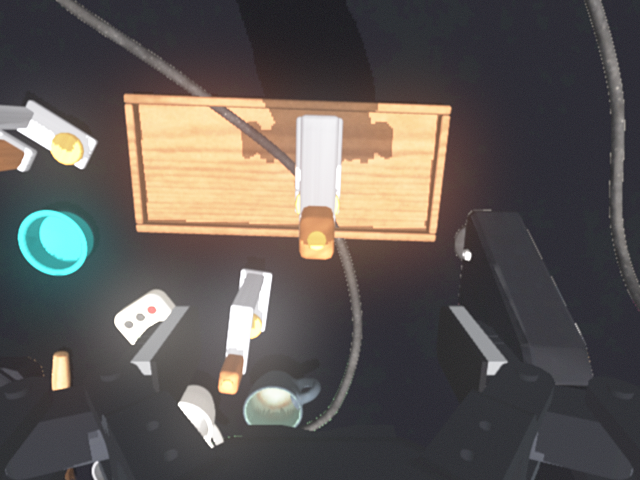

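The view shows the handle's brass screw at (317,239) and the arm's rear end at (319,117). I'll get the position and yaw from those.

Run:
```python
from h import *
np.set_printoptions(precision=4,suppress=True)
p=cam("wrist");s=get_state();print(s["tcp_pos"])
c=p["color"][225:255,300:335].astype(int)
# screw: yellowish vs orange handle
hsv=cv2.cvtColor(p["color"],cv2.COLOR_RGB2HSV)[205:262,295:338]
m=((hsv[...,0]>14)&(hsv[...,0]<30)&(hsv[...,1]>100)).astype(np.uint8)
n,l,st,ce=cv2.connectedComponentsWithStats(m)
for i in range(1,n):
    if st[i,4]>20: print(st[i],ce[i]+[295,205],atz(p,ce[i]+[295,205],.174))
print(atz(p,[317,239],.174),atz(p,[319.5,117],.13),atz(p,[318,195],.13))
```

```text
[0.4733 0.2561 0.2391]
[  7  23  31  28 473] [316.6321 241.4355] [0.4716 0.2545 0.174 ]
[0.4701 0.2547 0.174 ] [0.398  0.2564 0.13  ] [0.4504 0.2554 0.13  ]
```

>>> jog_arm:
  moves:
    - {"slide":[2.1,-1.2,30],"angular":[0,0,1.2],"fingers":0}
    - {"slide":[2.1,-1.2,60],"angular":[0,0,1.2],"fingers":0}
    - {"slide":[2.1,-1.2,90],"angular":[0,0,1.2],"fingers":0}
    - {"slide":[2.1,-1.2,90],"angular":[0,0,1.2],"fingers":0}
    - {"slide":[2.1,-1.2,90],"angular":[0,0,1.2],"fingers":0}
    - {"slide":[2.1,-1.2,90],"angular":[0,0,1.2],"fingers":0.5}
    - {"slide":[2.1,-1.2,90],"angular":[0,0,1.2],"fingers":0.8}
    - {"slide":[2.1,-1.2,90],"angular":[0,0,1.2],"fingers":1}
    - {"slide":[2.1,-1.2,90],"angular":[0,0,1.2],"fingers":1}
    - {"slide":[2.1,-1.2,90],"angular":[0,0,1.2],"fingers":1}
  squeeze: 80

```text
clock: 4.32
tcp_pos: [0.4706, 0.2545, 0.1481]
orientation: [0.001, 0.01, 1.0, 0.0]
wrist_force: [-0.6, -0.0, -0.5]
finger_gap: 0.0257
grip_force: 0.0
```

>>> jog_arm:
  moves:
    - {"slide":[0,0,0],"angular":[0,0,0],"fingers":1}
    - {"slide":[0,0,0],"angular":[0,0,0],"fingers":1}
    - {"slide":[0,0,0],"angular":[0,0,0],"fingers":1}
    - {"slide":[0,0,0],"angular":[0,0,0],"fingers":1}

```text
clock: 4.65
tcp_pos: [0.4704, 0.2542, 0.1475]
orientation: [0.001, 0.01, 1.0, -0.0]
wrist_force: [0.4, -1.0, 4.9]
finger_gap: 0.0004
grip_force: 2.1
```

Run:
```python
from h import *
np.set_printoptions(precision=4,suppress=True)
s=get_state();print(s["tcp_pos"],s["finger_gap"],s["grip_force"])
p=cam("wrist");t=cam("side")
im=np.hstack([cv2.resize(p["color"],(400,300)),cv2.resize(t["color"][150:330,180:420],(400,300))])
cv2.imwrite("pics/c1.png",im[...,::-1])
```

```text
[0.4704 0.2542 0.1475] 0.0003669023529270201 2.1241260319948196
```

View pics/c1.png

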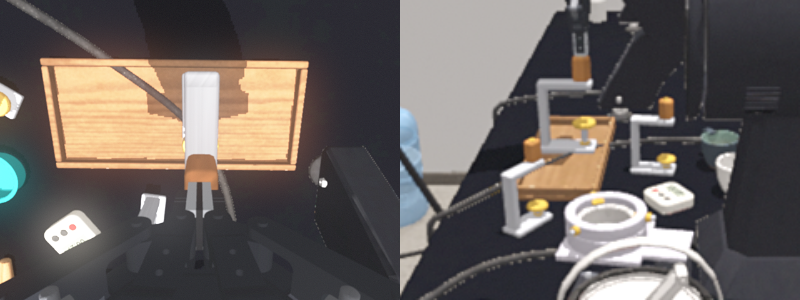

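Run:
```python
from h import *
p=cam("wrist");t=cam("side")
a=cv2.resize(p["color"][100:340,240:400],(400,600),interpolation=cv2.INTER_CUBIC)
b=cv2.resize(t["color"][150:270,250:330],(400,600),interpolation=cv2.INTER_CUBIC)
cv2.imwrite("pics/c2.png",np.hstack([a,b])[...,::-1])
for r in tip_of("tool_handle",t): print(r)
np.set_printoptions(precision=4,suppress=True)
s=get_state();print(proj(t,s["tcp_pos"]),proj(t,s["tcp_pos"]-[0,0,.011]),proj(t,[.471,.255,.151]),proj(t,[.471,.255,.172]),proj(p,[.471,.255,.172]),s)
```

```text
{'point': [287.1, 189.7], 'p': 0.82}
{'point': [260.1, 243.9], 'p': 0.7}
{'point': [339.5, 214.1], 'p': 0.65}
{'point': [305.9, 293.9], 'p': 0.51}
{'point': [189.1, 362.5], 'p': 0.38}
[np.float64(289.62684829082747), np.float64(192.4083768321362)] [np.float64(289.8180692272233), np.float64(196.2756965659781)] [np.float64(289.81221355453215), np.float64(191.10873543938345)] [np.float64(289.4443603889181), np.float64(183.63428780897263)] [np.float64(322.2014064194945), np.float64(311.0370850442932)] {'clock': 4.9, 'joint_pos': array([ 0.3455,  0.2588, -0.17  ,  1.1409, -0.0002,  0.3662]), 'qvel': array([-0.    ,  0.0011, -0.0007,  0.0007,  0.0006, -0.0001]), 'tau': array([  0.4439, -41.1292,  26.9101,  -0.1481,   0.2588,   0.0012]), 'tcp_pos': array([0.4704, 0.2543, 0.1476]), 'orientation': array([0.0005, 0.0103, 0.9999, 0.0001]), 'wrist_force': array([ 0.2236, -1.6724,  5.677 ]), 'ft_torque': array([-0.1673,  0.037 , -0.0101]), 'grip_force': 2.687901556491852, 'finger_gap': -0.00016056068826385107}
```

View pics/c2.png

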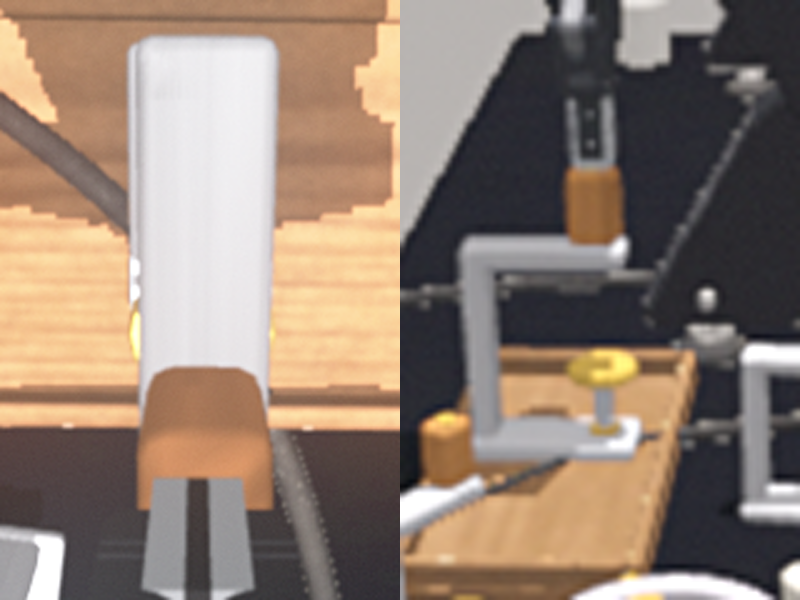

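Odd: the gap is 0, yet both views show the fingers ending at the handle's top, at row 183 in the side picture. The given tool frame would put the tips about 35 mm lower. I'll back off with the fingers shut and measure where the tips really are.

>>> jog_arm:
  moves:
    - {"slide":[0,0,-10],"angular":[0,0,0],"fingers":1}
    - {"slide":[0,0,-25],"angular":[0,0,0],"fingers":1}
    - {"slide":[0,0,-50],"angular":[0,0,0],"fingers":1}
    - {"slide":[0,0,-50],"angular":[0,0,0],"fingers":1}
    - {"slide":[0,0,-50],"angular":[0,0,0],"fingers":1}

```text
clock: 5.32
tcp_pos: [0.4708, 0.2547, 0.1985]
orientation: [0.001, 0.01, 1.0, 0.001]
wrist_force: [0.6, -0.8, -0.4]
finger_gap: -0.0001
grip_force: 0.0
```

Run:
```python
from h import *
p=cam("wrist");t=cam("side")
a=cv2.resize(p["color"][100:340,240:400],(400,600),interpolation=cv2.INTER_CUBIC)
b=cv2.resize(t["color"][150:270,250:330],(400,600),interpolation=cv2.INTER_CUBIC)
cv2.imwrite("pics/c3.png",np.hstack([a,b])[...,::-1])
s=get_state();print(s["tcp_pos"],s["finger_gap"],s["wrist_force"],s["grip_force"])
for z in (.011,-.008,-.025): print(z,proj(t,s["tcp_pos"]-[0,0,z]),proj(p,s["tcp_pos"]-[0,0,z]))
```

```text
[0.46956166 0.25421975 0.19654333] 0.00044179766078228817 [ 0.22779795 -0.93626834 -0.13420183] 0.0
0.011 [np.float64(288.64300078233634), np.float64(178.8443869943341)] [np.float64(318.96144805749293), np.float64(273.474219723216)]
-0.008 [np.float64(288.29902152551216), np.float64(171.92764113584525)] [np.float64(319.0227067549394), np.float64(288.7663452167506)]
-0.025 [np.float64(287.9875457445243), np.float64(165.66447620532702)] [np.float64(319.08934185324665), np.float64(305.4005919125366)]
```

View pics/c3.png

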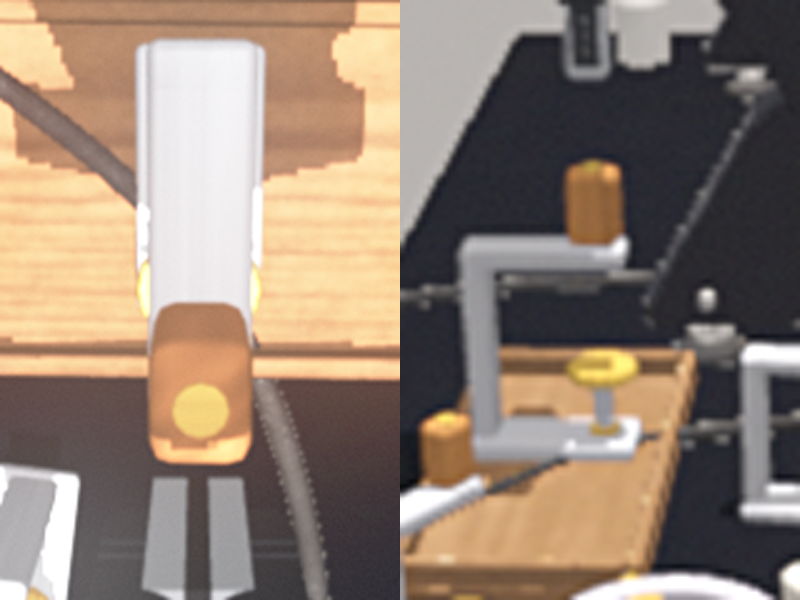

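The side view has the shut tips at row 166, 25 mm above the TCP rather than 11 mm below it. So the real fingertips sit 36 mm farther back than stated, and I'll descend to TCP z of about 0.118 to grip the handle. The handle is undisturbed and centred on the fingers, with its screw at (320,264).

>>> jog_arm:
  moves:
    - {"slide":[0,0,0],"angular":[0,0,0],"fingers":0}
    - {"slide":[0,0,0],"angular":[0,0,0],"fingers":0}
    - {"slide":[0,0,0],"angular":[0,0,0],"fingers":0}
    - {"slide":[0,0,0],"angular":[0,0,0],"fingers":0}
    - {"slide":[0,0,0],"angular":[0,0,0],"fingers":0}
    - {"slide":[0,0,20],"angular":[0,0,0],"fingers":0}
    - {"slide":[0,0,40],"angular":[0,0,0],"fingers":0}
    - {"slide":[0,0,55],"angular":[0,0,0],"fingers":0}
    - {"slide":[0,0,55],"angular":[0,0,0],"fingers":0}

```text
clock: 6.17
tcp_pos: [0.4678, 0.2535, 0.1389]
orientation: [-0.003, 0.01, 1.0, -0.001]
wrist_force: [-0.7, -0.2, -0.3]
finger_gap: 0.0857
grip_force: 0.0
```

>>> jog_arm:
  moves:
    - {"slide":[0,0,10],"angular":[0,0,0],"fingers":0}
    - {"slide":[0,0,18],"angular":[0,0,0],"fingers":0}
    - {"slide":[0,0,24],"angular":[0,0,0],"fingers":0}
    - {"slide":[0,0,24],"angular":[0,0,0],"fingers":0}

```text
clock: 6.5
tcp_pos: [0.4695, 0.2541, 0.117]
orientation: [-0.001, 0.01, 1.0, -0.0]
wrist_force: [-0.7, 0.6, 0.4]
finger_gap: 0.0851
grip_force: 0.0
```

>>> jog_arm:
  moves:
    - {"slide":[0,0,0],"angular":[0,0,0],"fingers":0.4}
    - {"slide":[0,0,0],"angular":[0,0,0],"fingers":0.6}
    - {"slide":[0,0,0],"angular":[0,0,0],"fingers":0.7}
    - {"slide":[0,0,0],"angular":[0,0,0],"fingers":0.8}
    - {"slide":[0,0,0],"angular":[0,0,0],"fingers":1}
    - {"slide":[0,0,0],"angular":[0,0,0],"fingers":1}
    - {"slide":[0,0,0],"angular":[0,0,0],"fingers":1}
    - {"slide":[0,0,0],"angular":[0,0,0],"fingers":1}
  squeeze: 80

```text
clock: 7.17
tcp_pos: [0.4708, 0.2546, 0.1186]
orientation: [0.001, 0.01, 1.0, 0.0]
wrist_force: [0.8, 0.2, 3.2]
finger_gap: 0.0206
grip_force: 79.1
```

>>> jog_arm:
  moves:
    - {"slide":[0,0,-8],"angular":[0,0,0],"fingers":1}
    - {"slide":[0,0,-25],"angular":[0,0,0],"fingers":1}
    - {"slide":[0,0,-50],"angular":[0,0,0],"fingers":1}
    - {"slide":[0,0,-80],"angular":[0,0,0],"fingers":1}
    - {"slide":[0,0,-110],"angular":[0,0,0],"fingers":1}
    - {"slide":[0,0,-140],"angular":[0,0,0],"fingers":1}
    - {"slide":[0,0,-165],"angular":[0,0,0],"fingers":1}
    - {"slide":[0,0,-165],"angular":[0,0,0],"fingers":1}
    - {"slide":[0,0,-165],"angular":[0,0,0],"fingers":1}

```text
clock: 7.92
tcp_pos: [0.4703, 0.2543, 0.2838]
orientation: [0.001, 0.01, 1.0, 0.0]
wrist_force: [0.2, 0.4, -4.1]
finger_gap: 0.0208
grip_force: 78.7
```

>>> jog_arm:
  moves:
    - {"slide":[5,-30,0],"angular":[0,0,0],"fingers":1}
    - {"slide":[10,-65,0],"angular":[0,0,0],"fingers":1}
    - {"slide":[15,-100,0],"angular":[0,0,0],"fingers":1}
    - {"slide":[20,-135,0],"angular":[0,0,0],"fingers":1}
    - {"slide":[25,-170,0],"angular":[0,0,0],"fingers":1}
    - {"slide":[30,-205,0],"angular":[0,0,0],"fingers":1}
    - {"slide":[30,-240,0],"angular":[0,0,0],"fingers":1}
    - {"slide":[30,-275,0],"angular":[0,0,0],"fingers":1}
    - {"slide":[30,-310,0],"angular":[0,0,0],"fingers":1}
    - {"slide":[30,-345,0],"angular":[0,0,0],"fingers":1}

```text
clock: 8.75
tcp_pos: [0.431, -0.0911, 0.2807]
orientation: [-0.002, 0.01, 1.0, 0.001]
wrist_force: [1.2, 0.4, -2.6]
finger_gap: 0.0208
grip_force: 79.5
```

>>> jog_arm:
  moves:
    - {"slide":[0,-35,0],"angular":[0,0,-1.2],"fingers":1}
    - {"slide":[0,-60,0],"angular":[0,0,-1.2],"fingers":1}
    - {"slide":[0,-60,0],"angular":[0,0,-1.2],"fingers":1}
    - {"slide":[0,-60,0],"angular":[0,0,-1.2],"fingers":1}
    - {"slide":[0,-60,0],"angular":[0,0,-1.2],"fingers":1}

```text
clock: 9.17
tcp_pos: [0.4305, -0.1492, 0.2813]
orientation: [-0.002, 0.0, 1.0, 0.001]
wrist_force: [-0.2, -0.9, -3.7]
finger_gap: 0.0206
grip_force: 79.8
```

Run:
```python
from h import *
np.set_printoptions(precision=4,suppress=True)
p=cam("wrist");s=get_state();print(s["tcp_pos"],s["orientation"],s["wrist_force"],s["finger_gap"])
save(p,"w5.png")
t=cam("top");sd=cam("side")
for n,q in (("wrist",p),("top",t),("side",sd)):
  for k,z in [("nest_hole",.085),("nest_rim",.127),("basket",.091),("stand",0),("tool_handle",s["tcp_pos"][2]+.0324),("tool_boss",s["tcp_pos"][2]-.0966),("tool",s["tcp_pos"][2]-.1106)]:
    for r in tip_of(k,q)[:3]: print(n,k,np.round(r["point"],1),round(r["p"],2),atz(q,r["point"],z))
```

```text
[ 0.4308 -0.1488  0.2817] [-0.0012 -0.0005  1.      0.001 ] [-0.2173  0.2826 -3.3417] 0.020826702108529983
wrist nest_hole [277.8 281.9] 0.46 [ 0.5062 -0.1896  0.085 ]
wrist basket [436.6 264.7] 0.59 [ 0.4867 -0.0371  0.091 ]
wrist stand [279.3 282.4] 0.61 [ 0.5405 -0.197   0.    ]
wrist tool_handle [318.2 319.5] 0.88 [ 0.4307 -0.1501  0.3141]
wrist tool_handle [510.6 202.7] 0.72 [ 0.3862 -0.083   0.3141]
wrist tool_boss [470.2 187.4] 0.93 [ 0.3994 -0.0484  0.1851]
wrist tool_boss [590.8 335.3] 0.73 [0.5096 0.0524 0.1851]
wrist tool [581.3 334.8] 0.84 [0.517  0.0555 0.1711]
wrist tool [470.6 184.8] 0.67 [ 0.3996 -0.043   0.1711]
wrist tool [318.3 224.8] 0.64 [ 0.4281 -0.1499  0.1711]
top nest_hole [367.8 249.5] 0.83 [ 0.5396 -0.1895  0.085 ]
top nest_rim [374.5 248.8] 0.63 [ 0.5379 -0.2025  0.127 ]
top basket [368.3 247.3] 0.8 [ 0.5451 -0.1901  0.091 ]
top basket [302.2 256.3] 0.57 [ 0.5174 -0.01    0.091 ]
top stand [364.6 250.3] 0.78 [ 0.5448 -0.1902  0.    ]
top tool_handle [237.5 221.3] 0.64 [0.5794 0.1411 0.3141]
top tool_handle [289.5 288.5] 0.58 [0.4258 0.0174 0.3141]
top tool
[... 152 characters left out ...]
1]
top tool [288.8 295.3] 0.58 [0.4109 0.0224 0.1711]
side nest_rim [301.3 275.2] 0.84 [ 0.5347 -0.192   0.127 ]
side basket [305.5 290.1] 0.55 [ 0.5409 -0.1849  0.091 ]
side tool_handle [241.1 170.4] 0.97 [ 0.4275 -0.1374  0.3141]
side tool_handle [336.7 216.1] 0.96 [ 0.6034 -0.378   0.3141]
side tool_handle [261.2 242.4] 0.84 [ 0.5144 -0.4656  0.3141]
side tool_boss [261.5 280.5] 0.71 [ 0.4834 -0.321   0.1851]
side tool_boss [244.1 236.8] 0.66 [ 0.4227 -0.1434  0.1851]
side tool_boss [338.  253.2] 0.55 [ 0.6039 -0.2193  0.1851]
side tool [243.2 238.4] 0.76 [ 0.415  -0.1184  0.1711]
side tool [262.1 280.1] 0.74 [ 0.4792 -0.2935  0.1711]
side tool [337.3 252.9] 0.63 [ 0.6025 -0.188   0.1711]
```

View pics/w5.png

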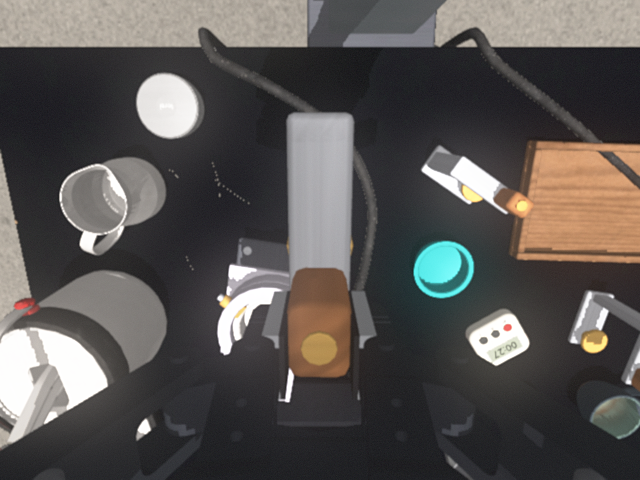

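The tool hangs straight, with its handle in the fingers at (320,340), but it hides part of the nest at (245,300). I'll step aside for one clear view of the nest.

>>> jog_arm:
  moves:
    - {"slide":[-20,20,-10],"angular":[0,0,0],"fingers":1}
    - {"slide":[-45,45,-20],"angular":[0,0,0],"fingers":1}
    - {"slide":[-59,65,-20],"angular":[0,0,0],"fingers":1}
    - {"slide":[-59,65,-20],"angular":[0,0,0],"fingers":1}
    - {"slide":[-59,65,-20],"angular":[0,0,0],"fingers":1}
    - {"slide":[-59,65,-20],"angular":[0,0,0],"fingers":1}
    - {"slide":[-59,65,-20],"angular":[0,0,0],"fingers":1}

```text
clock: 10.95
tcp_pos: [0.4901, -0.0855, 0.3028]
orientation: [-0.0, 0.0, 1.0, -0.0]
wrist_force: [0.6, 0.2, -3.5]
finger_gap: 0.0208
grip_force: 80.1
```

Run:
```python
from h import *
import pickle
np.set_printoptions(precision=4,suppress=True)
p=cam("wrist");s=get_state();print(s["tcp_pos"],s["orientation"],s["qvel"])
pickle.dump({k:p[k] for k in("color","W","f","cx","cy")},open("w6.pkl","wb"))
for k,z in [("nest_hole",.085),("nest_rim",.127),("basket",.091),("stand",0)]:
    for r in tip_of(k,p)[:3]: print(k,np.round(r["point"],1),round(r["p"],2),atz(p,r["point"],z))
u,v=proj(p,[.54,-.197,.1]);print(u,v)
x0=int(max(0,u-120));y0=int(max(0,v-110));c=p["color"][y0:y0+225,x0:x0+300];print(x0,y0,c.shape)
cv2.imwrite("pics/w6.png",cv2.resize(c,None,fx=800/300,fy=800/300,interpolation=cv2.INTER_CUBIC)[...,::-1])
```

```text
[ 0.4901 -0.0856  0.3029] [-0.0002  0.0004  1.     -0.    ] [-0.0046 -0.0031 -0.0002 -0.0015  0.0008 -0.0003]
basket [380.8 211.1] 0.59 [ 0.499  -0.0258  0.091 ]
basket [210.  250.5] 0.56 [ 0.5388 -0.195   0.091 ]
basket [121.2  48.6] 0.17 [ 0.3541 -0.2583  0.091 ]
stand [228.5 228.9] 0.66 [ 0.5395 -0.1963  0.    ]
205.60929993864187 254.42022465306175
85 144 (225, 300, 3)
```

View pics/w6.png

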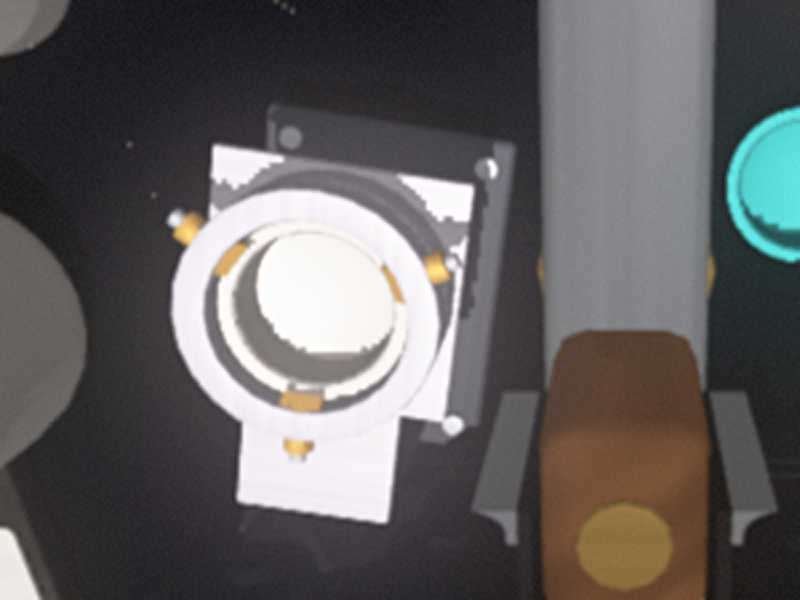

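Clear view (crop scale 8/3, offset (85,144)): floor-plate corners at (212,146), (473,184) and (443,422), base corners at (270,103) and (515,143), post top corners at (240,500) and (388,523), and rim ellipse centre near (306,315). I'll fit the stand's pose to these.

Run:
```python
from h import *
import pickle
from scipy.optimize import least_squares
np.set_printoptions(precision=4,suppress=True)
p=pickle.load(open("w6.pkl","rb"))
pts=[((212,146),(-47,-47,91)),((473,184),(-47,47,91)),((443,422),(47,47,91)),((270,103),(-50,-55,8)),((515,143),(-50,55,8)),((240,500),(94,-30,87)),((388,523),(94,30,87)),((299,187),None)]
c=p["color"][144:369,85:385]
ext=dict(l=172,r=441,t=189,b=441)
th=np.linspace(0,2*np.pi,180)
def res(v,free=True):
    x,y,a,z=v;Rz=R.from_euler("z",a).as_matrix();o=np.array([x,y,z]);e=[]
    def im(q): u=np.array(proj(p,o+Rz@(np.array(q)/1000.)));return (u-[85,144])*8/3
    for px,q in pts:
        if q: e+=list(im(q)-px)
    E=np.array([im((46*np.cos(t),46*np.sin(t),127)) for t in th])
    e+=[E[:,0].min()-172,E[:,0].max()-441,E[:,1].min()-189,E[:,1].max()-441]
    return np.array(e)
for loss in("linear","soft_l1"):
    r=least_squares(res,[.54,-.197,-.1,0],x_scale=[.01,.01,.1,.01],loss=loss,f_scale=3);print(r.x[:3],np.degrees(r.x[2]),r.x[3]);print(np.round(r.fun,1))
# where is held tool's screw seen: crop (624,547)
q=np.array([624,547])*3/8+[85,144];print("screw",q,atz(p,q,.3029+.0554), "armrear")
# network cross check
```

```text
[ 0.5399 -0.1945 -0.1622] -9.29298011518803 0.002932995096421646
[ 1.1  0.   0.4  3.   0.9  0.3 -4.   0.1  3.2  0.3  0.2 -3.3  2.1 -4.8
 -3.  -0.5 -0.2  3.8]
[ 0.54   -0.1946 -0.162 ] -9.280618768049884 0.0026873374557523488
[ 1.  -0.   0.2  2.8  0.7  0.1 -4.2  0.1  2.9  0.2  0.1 -3.5  2.  -5.1
 -3.1 -0.8 -0.3  3.6]
screw [319.    349.125] [ 0.4891 -0.086   0.3583] armrear
```

Stand fitted at (0.540, -0.1945) with yaw -9.3°, residuals of 1-2 px in the original picture. The held tool's axis is 1 mm behind the TCP. Next is a standoff on the open side, 115 mm out.

```bash
cat >> h.py <<'E'
S=np.array([.540,-.1945,0]);A=-.162;Rz=R.from_euler("z",A).as_matrix()
def tgt(x,y,z): # tool origin in stand frame mm -> TCP goal
    goal(S+Rz@(np.array([x+1.0,y+.4,z+110.6])/1000),down(A))
E
python3 - <<'E'
from h import *
tgt(-115,0,192);tgt(-115,0,24)
E
```

```text
slide [ 62.6 -90.2   0.5] ang [0.   0.   9.24] rows 2.6344973605584974 1.2898457061471245
slide [ 62.6 -90.3 168.5] ang [0.   0.   9.24] rows 4.82334662463361 1.2898457061471245
```

>>> jog_arm:
  moves:
    - {"slide":[20,-30,0],"angular":[0,0,3],"fingers":1}
    - {"slide":[40,-60,0],"angular":[0,0,6],"fingers":1}
    - {"slide":[62.6,-90.2,0],"angular":[0,0,9.25],"fingers":1}
    - {"slide":[62.6,-90.2,0],"angular":[0,0,9.25],"fingers":1}
    - {"slide":[62.6,-90.2,0],"angular":[0,0,9.25],"fingers":1}
    - {"slide":[62.6,-90.2,35],"angular":[0,0,9.25],"fingers":1}
    - {"slide":[62.6,-90.2,70],"angular":[0,0,9.25],"fingers":1}
    - {"slide":[62.6,-90.2,105],"angular":[0,0,9.25],"fingers":1}
    - {"slide":[62.6,-90.2,140],"angular":[0,0,9.25],"fingers":1}
    - {"slide":[62.6,-90.2,160],"angular":[0,0,9.25],"fingers":1}

```text
clock: 12.03
tcp_pos: [0.4266, -0.1733, 0.1395]
orientation: [-0.002, 0.08, 0.997, 0.001]
wrist_force: [0.1, -0.5, -4.8]
finger_gap: 0.0209
grip_force: 80.6
```

>>> jog_arm:
  moves:
    - {"slide":[0,0,4],"angular":[0,0,0],"fingers":1}
    - {"slide":[0,0,8],"angular":[0,0,0],"fingers":1}
    - {"slide":[0,0,8],"angular":[0,0,0],"fingers":1}
    - {"slide":[0,0,8],"angular":[0,0,0],"fingers":1}
    - {"slide":[0,0,8],"angular":[0,0,0],"fingers":1}

```text
clock: 12.45
tcp_pos: [0.4294, -0.1759, 0.1368]
orientation: [0.002, 0.08, 0.997, -0.001]
wrist_force: [0.3, -0.6, -4.3]
finger_gap: 0.0205
grip_force: 80.5
```

Run:
```python
from h import *
np.set_printoptions(precision=4,suppress=True)
tgt(-115,0,24);tgt(0,0,24)
s=get_state();print(s["tcp_pos"],s["wrist_force"],s["finger_gap"])
p=cam("side")
b=s["tcp_pos"]-Rz@np.array([.001,.0004,0])
for k,dz in [("tool_handle",.0324),("tool_boss",-.0966),("tool",-.1106)]:
    print(k,"expect",np.round(proj(p,b+[0,0,dz]),1),[(np.round(r["point"],1),round(r["p"],2)) for r in tip_of(k,p)[:3]])
print("nest_rim expect",proj(p,S+[0,0,.127]),[np.round(r["point"],1) for r in tip_of("nest_rim",p)[:2]])
save(p,"s7.png")
# brass head mask near the tool
hsv=cv2.cvtColor(p["color"],cv2.COLOR_RGB2HSV);m=((hsv[...,0]>18)&(hsv[...,0]<32)&(hsv[...,1]>110)&(hsv[...,2]>90)).astype(np.uint8)
n,l,st,c=cv2.connectedComponentsWithStats(m)
for i in range(1,n):
    if st[i,4]>15 and 200<c[i][0]<340 and 180<c[i][1]<330: print(st[i],np.round(c[i],1))
```

```text
slide [ 1.9 -0.1  2.1] ang [-0.07  0.18  0.07] rows 0.06886114061434867 0.02857819781884313
slide [-113.1   -0.3    2.5] ang [-0.07  0.18  0.07] rows 2.7129296368561615 0.02857819781884313
[ 0.4294 -0.1759  0.1368] [ 0.2897 -0.5988 -4.29  ] 0.02054816282026953
tool_handle expect [244.7 251.4] [(array([258.6, 242.8]), 0.81), (array([339.3, 213.4]), 0.67)]
tool_boss expect [250.3 310.2] [(array([337.1, 250.9]), 0.93), (array([258. , 275.6]), 0.88), (array([248.5, 309.4]), 0.74)]
tool expect [250.9 316.2] [(array([247.8, 311.2]), 0.8), (array([262.4, 281.3]), 0.76)]
nest_rim expect [np.float64(304.0129310901998), np.float64(275.82904050217394)] [array([300.5, 275.4])]
[334 242  12   7  57] [339.5 244.6]
[256 269  13   8  83] [262.1 272.7]
[295 269   7   4  19] [298.3 270.5]
[238 290  21  12 207] [247.9 295.3]
[246 309   8   4  18] [249.7 311. ]
```

Side view: the head is at (248,295) and the boss at (250,311), matching the expected (249,295) and (250,310). That puts the head top about 50 mm above the tool's origin, so contact should come near tool z 41. Sliding in at tool z 24.

>>> jog_arm:
  moves:
    - {"slide":[-10,0,2.3],"angular":[0,0,0],"fingers":1}
    - {"slide":[-25,0,2.3],"angular":[0,0,0],"fingers":1}
    - {"slide":[-40,-0.1,2.3],"angular":[0,0,0],"fingers":1}
    - {"slide":[-55,-0.1,2.3],"angular":[0,0,0],"fingers":1}
    - {"slide":[-70,-0.2,2.3],"angular":[0,0,0],"fingers":1}
    - {"slide":[-85,-0.2,2.3],"angular":[0,0,0],"fingers":1}
    - {"slide":[-98,-0.3,2.3],"angular":[0,0,0],"fingers":1}
    - {"slide":[-108,-0.3,2.3],"angular":[0,0,0],"fingers":1}
    - {"slide":[-113,-0.3,2.3],"angular":[0,0,0],"fingers":1}
    - {"slide":[-113,-0.3,2.3],"angular":[0,0,0],"fingers":1}

```text
clock: 13.53
tcp_pos: [0.541, -0.1939, 0.1322]
orientation: [0.0, 0.08, 0.997, 0.0]
wrist_force: [0.0, 0.7, -3.9]
finger_gap: 0.021
grip_force: 80.6
```

>>> jog_arm:
  moves:
    - {"slide":[0,0,0],"angular":[0,0,0],"fingers":1}
    - {"slide":[0,0,0],"angular":[0,0,0],"fingers":1}
    - {"slide":[0,0,0],"angular":[0,0,0],"fingers":1}
    - {"slide":[0,0,0],"angular":[0,0,0],"fingers":1}

```text
clock: 13.87
tcp_pos: [0.5391, -0.1935, 0.1328]
orientation: [-0.0, 0.081, 0.997, 0.0]
wrist_force: [-0.6, -0.3, -2.8]
finger_gap: 0.0205
grip_force: 80.6
```

Run:
```python
from h import *
np.set_printoptions(precision=4,suppress=True)
tgt(0,0,24)
s=get_state();print(s["tcp_pos"],s["wrist_force"],s["ft_torque"],s["finger_gap"])
p=cam("wrist");t=cam("top");save(p,"w8.png")
b=s["tcp_pos"]-Rz@np.array([.001,.0004,0])
print("screw exp",proj(p,b+[0,0,.0554]),"rear exp",proj(p,b+Rz@np.array([-.074,0,.0114])))
a=cv2.resize(p["color"][60:420,140:500],(560,560))
cv2.imwrite("pics/w8c.png",a[...,::-1])
```

```text
slide [-2.1 -0.4 -1.8] ang [ 0.01 -0.01  0.04] rows 0.06624805905900791 0.005518780963404549
[ 0.5391 -0.1935  0.1328] [-0.6332 -0.3418 -2.8267] [-0.0377 -0.1268 -0.0147] 0.02054259302477017
screw exp [np.float64(319.3889200849001), np.float64(348.67950675810215)] rear exp [np.float64(319.1003403847919), np.float64(112.74587265180773)]
```

>>> jog_arm:
  moves:
    - {"slide":[-1,-0.4,-2],"angular":[0,0,0],"fingers":1}
    - {"slide":[-1,-0.4,-4],"angular":[0,0,0],"fingers":1}
    - {"slide":[-1,-0.4,-6],"angular":[0,0,0],"fingers":1}
    - {"slide":[-1,-0.4,-8],"angular":[0,0,0],"fingers":1}
    - {"slide":[-1,-0.4,-9],"angular":[0,0,0],"fingers":1}
    - {"slide":[-1,-0.4,-9],"angular":[0,0,0],"fingers":1}
    - {"slide":[-1,-0.4,-9],"angular":[0,0,0],"fingers":1}

```text
clock: 14.55
tcp_pos: [0.5405, -0.1942, 0.1418]
orientation: [0.0, 0.08, 0.997, 0.0]
wrist_force: [-0.6, -0.2, -3.4]
finger_gap: 0.0204
grip_force: 80.6
```

>>> jog_arm:
  moves:
    - {"slide":[0,0,-0.7],"angular":[0,0,0],"fingers":1}
    - {"slide":[0,0,-1.4],"angular":[0,0,0],"fingers":1}
    - {"slide":[0,0,-2],"angular":[0,0,0],"fingers":1}
    - {"slide":[0,0,-2.6],"angular":[0,0,0],"fingers":1}
    - {"slide":[0,0,-3],"angular":[0,0,0],"fingers":1}
    - {"slide":[0,0,-3],"angular":[0,0,0],"fingers":1}

```text
clock: 15.05
tcp_pos: [0.5405, -0.1942, 0.1448]
orientation: [0.0, 0.08, 0.997, 0.0]
wrist_force: [-0.0, 0.5, -4.3]
finger_gap: 0.0205
grip_force: 80.6
```

Run:
```python
from h import *
np.set_printoptions(precision=4,suppress=True)
P=[];F=[]
for i in range(5):
    s=get_state();P.append(s["tcp_pos"]);F.append(s["wrist_force"]);p=cam("side")
P=np.array(P);print(P,np.mean(F,0));m=P.mean(0)
print("tool in stand",Rz.T@(m-S)*1000-[1,.4,110.6])
```

```text
[[ 0.5405 -0.1942  0.1448]
 [ 0.5405 -0.1942  0.1448]
 [ 0.5405 -0.1942  0.1447]
 [ 0.5405 -0.1942  0.1447]
 [ 0.5405 -0.1942  0.1447]] [-0.6155  0.307  -4.0911]
tool in stand [-0.564  -0.0245 34.1339]
```

>>> jog_arm:
  moves:
    - {"slide":[-0.5,0,-0.7],"angular":[0,0,0],"fingers":1}
    - {"slide":[-0.5,0,-1.4],"angular":[0,0,0],"fingers":1}
    - {"slide":[-0.5,0,-2],"angular":[0,0,0],"fingers":1}
    - {"slide":[-0.5,0,-2],"angular":[0,0,0],"fingers":1}

```text
clock: 15.63
tcp_pos: [0.5411, -0.1943, 0.1469]
orientation: [0.0, 0.08, 0.997, -0.0]
wrist_force: [0.3, -0.8, -3.5]
finger_gap: 0.0209
grip_force: 80.6
```

>>> jog_arm:
  moves:
    - {"slide":[0,0,-0.7],"angular":[0,0,0],"fingers":1}
    - {"slide":[0,0,-1.4],"angular":[0,0,0],"fingers":1}
    - {"slide":[0,0,-2],"angular":[0,0,0],"fingers":1}
    - {"slide":[0,0,-2],"angular":[0,0,0],"fingers":1}

```text
clock: 15.97
tcp_pos: [0.5411, -0.1943, 0.1489]
orientation: [0.0, 0.08, 0.997, -0.0]
wrist_force: [0.4, 0.0, -4.2]
finger_gap: 0.0212
grip_force: 80.6
```

>>> jog_arm:
  moves:
    - {"slide":[0,0,-0.7],"angular":[0,0,0],"fingers":1}
    - {"slide":[0,0,-1.4],"angular":[0,0,0],"fingers":1}
    - {"slide":[0,0,-1.4],"angular":[0,0,0],"fingers":1}
    - {"slide":[0,0,-1.4],"angular":[0,0,0],"fingers":1}

```text
clock: 16.3
tcp_pos: [0.541, -0.1943, 0.1502]
orientation: [0.0, 0.08, 0.997, 0.0]
wrist_force: [-0.4, 0.1, -4.1]
finger_gap: 0.0207
grip_force: 80.6
```

>>> jog_arm:
  moves:
    - {"slide":[0,0,-0.5],"angular":[0,0,0],"fingers":1}
    - {"slide":[0,0,-1],"angular":[0,0,0],"fingers":1}
    - {"slide":[0,0,-1],"angular":[0,0,0],"fingers":1}

```text
clock: 16.55
tcp_pos: [0.5409, -0.1943, 0.1511]
orientation: [-0.0, 0.08, 0.997, 0.0]
wrist_force: [0.3, 0.1, -4.4]
finger_gap: 0.0209
grip_force: 80.6
```

>>> jog_arm:
  moves:
    - {"slide":[0,0,-0.5],"angular":[0,0,0],"fingers":1}
    - {"slide":[0,0,-1],"angular":[0,0,0],"fingers":1}
    - {"slide":[0,0,-1],"angular":[0,0,0],"fingers":1}

```text
clock: 16.8
tcp_pos: [0.5409, -0.1942, 0.152]
orientation: [-0.0, 0.08, 0.997, 0.0]
wrist_force: [-0.3, -1.1, -4.0]
finger_gap: 0.0206
grip_force: 80.5
```

>>> jog_arm:
  moves:
    - {"slide":[0,0,-0.5],"angular":[0,0,0],"fingers":1}
    - {"slide":[0,0,-1],"angular":[0,0,0],"fingers":1}
    - {"slide":[0,0,-1],"angular":[0,0,0],"fingers":1}

```text
clock: 17.05
tcp_pos: [0.5407, -0.1942, 0.1526]
orientation: [-0.0, 0.08, 0.997, 0.0]
wrist_force: [0.9, -0.3, -7.7]
finger_gap: 0.0207
grip_force: 80.0
```

>>> jog_arm:
  moves:
    - {"slide":[0,0,-0.5],"angular":[0,0,0],"fingers":1}
    - {"slide":[0,0,-1],"angular":[0,0,0],"fingers":1}
    - {"slide":[0,0,-1],"angular":[0,0,0],"fingers":1}

```text
clock: 17.3
tcp_pos: [0.5407, -0.1942, 0.1536]
orientation: [-0.0, 0.081, 0.997, 0.0]
wrist_force: [0.8, 0.1, -9.7]
finger_gap: 0.0206
grip_force: 79.7
```

>>> jog_arm:
  moves:
    - {"slide":[0,0,-0.4],"angular":[0,0,0],"fingers":1}
    - {"slide":[0,0,-0.8],"angular":[0,0,0],"fingers":1}
    - {"slide":[0,0,-0.8],"angular":[0,0,0],"fingers":1}

```text
clock: 17.55
tcp_pos: [0.5407, -0.1942, 0.1545]
orientation: [-0.0, 0.08, 0.997, 0.0]
wrist_force: [0.5, -1.0, -12.1]
finger_gap: 0.0207
grip_force: 79.4
```

>>> jog_arm:
  moves:
    - {"slide":[0,0,-0.4],"angular":[0,0,0],"fingers":1}
    - {"slide":[0,0,-0.8],"angular":[0,0,0],"fingers":1}
    - {"slide":[0,0,-0.8],"angular":[0,0,0],"fingers":1}

```text
clock: 17.8
tcp_pos: [0.541, -0.194, 0.156]
orientation: [0.0, 0.08, 0.997, 0.0]
wrist_force: [-1.2, 0.4, -9.6]
finger_gap: 0.021
grip_force: 79.8
```

>>> jog_arm:
  moves:
    - {"slide":[0,0,-0.4],"angular":[0,0,0],"fingers":1}
    - {"slide":[0,0,-0.8],"angular":[0,0,0],"fingers":1}
    - {"slide":[0,0,-0.8],"angular":[0,0,0],"fingers":1}

```text
clock: 18.05
tcp_pos: [0.5419, -0.1948, 0.1579]
orientation: [0.001, 0.08, 0.997, -0.001]
wrist_force: [0.0, 0.4, -3.6]
finger_gap: 0.0205
grip_force: 80.7
```

>>> jog_arm:
  moves:
    - {"slide":[0,0,-0.4],"angular":[0,0,0],"fingers":1}
    - {"slide":[0,0,-0.8],"angular":[0,0,0],"fingers":1}
    - {"slide":[0,0,-0.8],"angular":[0,0,0],"fingers":1}

```text
clock: 18.3
tcp_pos: [0.5414, -0.1945, 0.1581]
orientation: [0.001, 0.08, 0.997, -0.0]
wrist_force: [0.3, 1.1, -3.3]
finger_gap: 0.021
grip_force: 80.7
```

>>> jog_arm:
  moves:
    - {"slide":[0,0,-0.4],"angular":[0,0,0],"fingers":1}
    - {"slide":[0,0,-0.8],"angular":[0,0,0],"fingers":1}
    - {"slide":[0,0,-0.8],"angular":[0,0,0],"fingers":1}

```text
clock: 18.55
tcp_pos: [0.541, -0.1943, 0.1583]
orientation: [0.0, 0.08, 0.997, -0.0]
wrist_force: [-0.8, 0.1, -3.3]
finger_gap: 0.0206
grip_force: 80.7
```

>>> jog_arm:
  moves:
    - {"slide":[0,0,-0.4],"angular":[0,0,0],"fingers":1}
    - {"slide":[0,0,-0.8],"angular":[0,0,0],"fingers":1}
    - {"slide":[0,0,-0.8],"angular":[0,0,0],"fingers":1}

```text
clock: 18.8
tcp_pos: [0.541, -0.1943, 0.1589]
orientation: [-0.0, 0.08, 0.997, 0.0]
wrist_force: [-0.5, 0.0, -3.5]
finger_gap: 0.0204
grip_force: 80.7
```

Run:
```python
from h import *
np.set_printoptions(precision=4,suppress=True)
F=[];P=[]
for i in range(5):
    t=cam("side");s=get_state();F.append(s["wrist_force"]);P.append(s["tcp_pos"])
print(np.mean(F,0),np.array(P)[:,2],Rz.T@(np.mean(P,0)-S)*1000-[1,.4,110.6])
# catches/basket look: side crop
save(t,"s9.png");t=t["color"]
a=cv2.resize(t[230:330,245:365],(480,400),interpolation=cv2.INTER_CUBIC)
b=cv2.resize(cv2.cvtColor(cv2.imread("pics/side0.png"),cv2.COLOR_BGR2RGB)[250:320,265:345],(320,400),interpolation=cv2.INTER_CUBIC)
cv2.imwrite("pics/s9c.png",np.hstack([a,b])[...,::-1])
```

```text
[-0.1975 -0.0128 -3.7166] [0.1589 0.1588 0.1588 0.1588 0.1589] [-0.1019  0.003  48.2394]
```

>>> jog_arm:
  moves:
    - {"slide":[0,0,-0.4],"angular":[0,0,0],"fingers":1}
    - {"slide":[0,0,-0.8],"angular":[0,0,0],"fingers":1}
    - {"slide":[0,0,-0.8],"angular":[0,0,0],"fingers":1}

```text
clock: 19.3
tcp_pos: [0.541, -0.1943, 0.1598]
orientation: [0.0, 0.08, 0.997, 0.0]
wrist_force: [-0.6, 0.3, -4.7]
finger_gap: 0.0206
grip_force: 80.6
```

>>> jog_arm:
  moves:
    - {"slide":[0,0,-0.3],"angular":[0,0,0],"fingers":1}
    - {"slide":[0,0,-0.7],"angular":[0,0,0],"fingers":1}
    - {"slide":[0,0,-0.7],"angular":[0,0,0],"fingers":1}
    - {"slide":[0,0,-0.7],"angular":[0,0,0],"fingers":1}

```text
clock: 19.63
tcp_pos: [0.541, -0.1943, 0.1605]
orientation: [0.0, 0.08, 0.997, 0.0]
wrist_force: [0.9, 0.8, -4.1]
finger_gap: 0.0206
grip_force: 80.6
```

View pics/s9c.png

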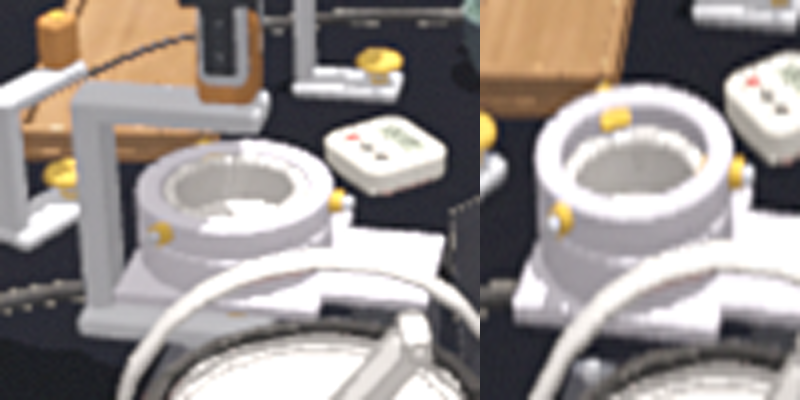

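The side crop shows the basket's rim now high in the nest and level, covering the catches; in the earlier crop on the right it lay low with the brass catch showing above it. The force is back to the tool's weight, so the basket has clicked. Lowering and backing out.

>>> jog_arm:
  moves:
    - {"slide":[0,0,1],"angular":[0,0,0],"fingers":1}
    - {"slide":[0,0,3],"angular":[0,0,0],"fingers":1}
    - {"slide":[0,0,6],"angular":[0,0,0],"fingers":1}
    - {"slide":[0,0,10],"angular":[0,0,0],"fingers":1}
    - {"slide":[0,0,15],"angular":[0,0,0],"fingers":1}
    - {"slide":[0,0,20],"angular":[0,0,0],"fingers":1}
    - {"slide":[0,0,24],"angular":[0,0,0],"fingers":1}
    - {"slide":[0,0,26],"angular":[0,0,0],"fingers":1}
    - {"slide":[0,0,26],"angular":[0,0,0],"fingers":1}
    - {"slide":[0,0,26],"angular":[0,0,0],"fingers":1}

```text
clock: 20.47
tcp_pos: [0.5409, -0.1942, 0.1342]
orientation: [-0.0, 0.08, 0.997, 0.0]
wrist_force: [-0.3, 0.1, -3.0]
finger_gap: 0.0208
grip_force: 80.6
```

Run:
```python
from h import *
np.set_printoptions(precision=4,suppress=True)
t=cam("side");s=get_state();print(s["tcp_pos"],s["wrist_force"]);save(t,"s10.png")
g=lambda c:cv2.cvtColor(c,cv2.COLOR_RGB2GRAY).astype(float)
a=g(t["color"]);b=g(cv2.imread("pics/s9.png")[...,::-1]);c=g(cv2.imread("pics/side0.png")[...,::-1])
sl=(slice(268,285),slice(287,322))
print("now-lifted",abs(a-b)[sl].mean(),"now-start",abs(a-c)[sl].mean(),"lifted-start",abs(b-c)[sl].mean())
```

```text
[ 0.541  -0.1943  0.1345] [ 0.1183  0.3513 -3.5032]
now-lifted 9.463865546218488 now-start 38.699159663865544 lifted-start 39.80672268907563
```

>>> jog_arm:
  moves:
    - {"slide":[8,0,0],"angular":[0,0,0],"fingers":1}
    - {"slide":[20,0,0],"angular":[0,0,0],"fingers":1}
    - {"slide":[35,0,0],"angular":[0,0,0],"fingers":1}
    - {"slide":[50,0,0],"angular":[0,0,0],"fingers":1}
    - {"slide":[65,0,0],"angular":[0,0,0],"fingers":1}
    - {"slide":[80,0,0],"angular":[0,0,0],"fingers":1}
    - {"slide":[95,0,0],"angular":[0,0,0],"fingers":1}
    - {"slide":[108,0,0],"angular":[0,0,0],"fingers":1}
    - {"slide":[115,0,0],"angular":[0,0,0],"fingers":1}
    - {"slide":[115,0,0],"angular":[0,0,0],"fingers":1}

```text
clock: 21.35
tcp_pos: [0.4258, -0.1753, 0.1347]
orientation: [-0.0, 0.081, 0.997, 0.0]
wrist_force: [-0.6, 0.1, -3.6]
finger_gap: 0.0208
grip_force: 80.6
```

>>> jog_arm:
  moves:
    - {"slide":[0,0,-30],"angular":[0,0,0],"fingers":1}
    - {"slide":[0,0,-65],"angular":[0,0,0],"fingers":1}
    - {"slide":[0,0,-100],"angular":[0,0,0],"fingers":1}
    - {"slide":[0,0,-130],"angular":[0,0,0],"fingers":1}
    - {"slide":[0,0,-150],"angular":[0,0,-5],"fingers":1}
    - {"slide":[0,0,-150],"angular":[0,0,-8.1],"fingers":1}
    - {"slide":[0,0,-150],"angular":[0,0,-8.1],"fingers":1}
    - {"slide":[0,0,-150],"angular":[0,0,-8.1],"fingers":1}

```text
clock: 22.02
tcp_pos: [0.4279, -0.1759, 0.2844]
orientation: [0.0, 0.011, 1.0, -0.0]
wrist_force: [0.1, -0.2, -4.5]
finger_gap: 0.0207
grip_force: 80.7
```

Run:
```python
from h import *
goal([.4705,.2544,.285],down(-.021))
```

```text
slide [-33.5 431.2  -0.6] ang [-0.    0.03 -0.01] rows 10.370518553754072 0.005050786245063456
```

>>> jog_arm:
  moves:
    - {"slide":[-2,30,0],"angular":[0,0,0],"fingers":1}
    - {"slide":[-5,65,0],"angular":[0,0,0],"fingers":1}
    - {"slide":[-8,100,0],"angular":[0,0,0],"fingers":1}
    - {"slide":[-11,135,0],"angular":[0,0,0],"fingers":1}
    - {"slide":[-14,170,0],"angular":[0,0,0],"fingers":1}
    - {"slide":[-17,205,0],"angular":[0,0,0],"fingers":1}
    - {"slide":[-20,240,0],"angular":[0,0,0],"fingers":1}
    - {"slide":[-23,275,0],"angular":[0,0,0],"fingers":1}
    - {"slide":[-26,310,0],"angular":[0,0,0],"fingers":1}
    - {"slide":[-28,345,0],"angular":[0,0,0],"fingers":1}

```text
clock: 22.85
tcp_pos: [0.4618, 0.1703, 0.2832]
orientation: [-0.001, 0.011, 1.0, -0.0]
wrist_force: [1.6, -0.2, -3.8]
finger_gap: 0.021
grip_force: 80.7
```

>>> jog_arm:
  moves:
    - {"slide":[-3,35,0],"angular":[0,0,0],"fingers":1}
    - {"slide":[-5,70,0],"angular":[0,0,0],"fingers":1}
    - {"slide":[-5.5,86,0],"angular":[0,0,0],"fingers":1}
    - {"slide":[-5.5,86,0],"angular":[0,0,0],"fingers":1}
    - {"slide":[-5.5,86,0],"angular":[0,0,0],"fingers":1}
    - {"slide":[-5.5,86,0],"angular":[0,0,0],"fingers":1}
    - {"slide":[-5.5,86,0],"angular":[0,0,0],"fingers":1}

```text
clock: 23.43
tcp_pos: [0.4693, 0.2534, 0.284]
orientation: [-0.0, 0.011, 1.0, -0.0]
wrist_force: [-0.6, -0.9, -2.9]
finger_gap: 0.0207
grip_force: 81.0
```

Run:
```python
from h import *
goal([.4705,.2544,.1186],down(-.021));s=get_state();print(s["tcp_pos"],s["finger_gap"])
p=cam("top")
for r in look_for("tray",p)[:2]+tip_of("tray",p)[:2]: print(r,atz(p,r["point"],.005))
```

```text
slide [ -1.3   1.1 165.4] ang [-0.04 -0.05 -0.02] rows 3.9659002240259427 0.009577256808075503
[0.46928016 0.25338869 0.28397045] 0.020686574245109467
{'point': [235.0, 285.3], 'p': 0.63} [0.43783715 0.18048655 0.005     ]
{'point': [218.6, 284.3], 'p': 0.87} [0.43997124 0.22718469 0.005     ]
{'point': [371.2, 246.9], 'p': 0.42} [ 0.55452396 -0.20875457  0.005     ]
```

>>> jog_arm:
  moves:
    - {"slide":[-1.3,1,25],"angular":[0,0,0],"fingers":1}
    - {"slide":[-1.3,1,60],"angular":[0,0,0],"fingers":1}
    - {"slide":[-1.3,1,95],"angular":[0,0,0],"fingers":1}
    - {"slide":[-1.3,1,125],"angular":[0,0,0],"fingers":1}
    - {"slide":[-1.3,1,145],"angular":[0,0,0],"fingers":1}
    - {"slide":[-1.3,1,157],"angular":[0,0,0],"fingers":1}
    - {"slide":[-1.3,1,160],"angular":[0,0,0],"fingers":1}
    - {"slide":[-1.3,1,160],"angular":[0,0,0],"fingers":1}
    - {"slide":[-1.3,1,160],"angular":[0,0,0],"fingers":1}

```text
clock: 24.33
tcp_pos: [0.4715, 0.2553, 0.1254]
orientation: [0.001, 0.01, 1.0, 0.0]
wrist_force: [0.3, 0.6, -3.2]
finger_gap: 0.0206
grip_force: 80.8
```

>>> jog_arm:
  moves:
    - {"slide":[0,0,1],"angular":[0,0,0],"fingers":1}
    - {"slide":[0,0,2],"angular":[0,0,0],"fingers":1}
    - {"slide":[0,0,3],"angular":[0,0,0],"fingers":1}
    - {"slide":[0,0,4],"angular":[0,0,0],"fingers":1}
    - {"slide":[0,0,4],"angular":[0,0,0],"fingers":1}
    - {"slide":[0,0,4],"angular":[0,0,0],"fingers":1}

```text
clock: 24.83
tcp_pos: [0.4707, 0.2555, 0.1205]
orientation: [0.0, 0.01, 1.0, 0.0]
wrist_force: [0.2, 0.6, -3.9]
finger_gap: 0.0208
grip_force: 80.9
```

>>> jog_arm:
  moves:
    - {"slide":[0,0,0.6],"angular":[0,0,0],"fingers":1}
    - {"slide":[0,0,1.2],"angular":[0,0,0],"fingers":1}
    - {"slide":[0,0,1.2],"angular":[0,0,0],"fingers":1}
    - {"slide":[0,0,1.2],"angular":[0,0,0],"fingers":1}

```text
clock: 25.17
tcp_pos: [0.4707, 0.2554, 0.1191]
orientation: [-0.0, 0.01, 1.0, 0.0]
wrist_force: [0.7, 0.3, -2.9]
finger_gap: 0.0207
grip_force: 80.9
```

>>> jog_arm:
  moves:
    - {"slide":[0,0,0.4],"angular":[0,0,0],"fingers":1}
    - {"slide":[0,0,0.8],"angular":[0,0,0],"fingers":1}
    - {"slide":[0,0,0.8],"angular":[0,0,0],"fingers":1}
    - {"slide":[0,0,0.8],"angular":[0,0,0],"fingers":1}

```text
clock: 25.5
tcp_pos: [0.471, 0.2555, 0.1187]
orientation: [0.0, 0.01, 1.0, 0.0]
wrist_force: [0.9, -0.3, -1.9]
finger_gap: 0.0208
grip_force: 81.3
```

>>> jog_arm:
  moves:
    - {"slide":[0,0,0.3],"angular":[0,0,0],"fingers":1}
    - {"slide":[0,0,0.3],"angular":[0,0,0],"fingers":0.6}
    - {"slide":[0,0,0.3],"angular":[0,0,0],"fingers":0.3}
    - {"slide":[0,0,0.3],"angular":[0,0,0],"fingers":0}
    - {"slide":[0,0,0.3],"angular":[0,0,0],"fingers":0}
    - {"slide":[0,0,0.3],"angular":[0,0,0],"fingers":0}
    - {"slide":[0,0,0.3],"angular":[0,0,0],"fingers":0}
    - {"slide":[0,0,0.3],"angular":[0,0,0],"fingers":0}

```text
clock: 26.17
tcp_pos: [0.4708, 0.2554, 0.1182]
orientation: [0.0, 0.01, 1.0, 0.0]
wrist_force: [-0.4, -0.4, -0.5]
finger_gap: 0.0852
grip_force: 0.0
```

>>> jog_arm:
  moves:
    - {"slide":[0,0,-15],"angular":[0,0,0],"fingers":0}
    - {"slide":[0,0,-40],"angular":[0,0,0],"fingers":0}
    - {"slide":[0,0,-75],"angular":[0,0,0],"fingers":0}
    - {"slide":[0,0,-110],"angular":[0,0,0],"fingers":0}
    - {"slide":[0,0,-140],"angular":[0,0,0],"fingers":0}
    - {"slide":[0,0,-140],"angular":[0,0,0],"fingers":0}
    - {"slide":[0,0,-140],"angular":[0,0,0],"fingers":0}
    - {"slide":[0,0,-140],"angular":[0,0,0],"fingers":0}

```text
clock: 26.83
tcp_pos: [0.4706, 0.2553, 0.2576]
orientation: [-0.0, 0.01, 1.0, -0.0]
wrist_force: [-0.1, -0.7, -0.5]
finger_gap: 0.0852
grip_force: 0.0
```

Run:
```python
from h import *
np.set_printoptions(precision=4,suppress=True)
s=get_state();print(s["tcp_pos"],s["wrist_force"],s["finger_gap"])
t=cam("side");p=cam("wrist")
for k,z in [("tool_handle",.151),("tool_boss",.022),("tool",.008)]:
    print(k,[(np.round(r["point"],1),atz(p,r["point"],z)) for r in tip_of(k,p) if abs(r["point"][0]-320)<30], [np.round(r["point"],1) for r in tip_of(k,t)[:3]], "exp",proj(t,[.4697,.255,z]))
g=lambda c:cv2.cvtColor(c,cv2.COLOR_RGB2GRAY).astype(float)
a=g(t["color"]);c=g(cv2.imread("pics/side0.png")[...,::-1]);d=g(cv2.imread("pics/s10.png")[...,::-1])
sl=(slice(268,285),slice(287,322));print("nest vs start",abs(a-c)[sl].mean(),"vs after click",abs(a-d)[sl].mean())
st=(slice(175,245),slice(255,305));print("tool vs start",abs(a-c)[st].mean(), "empty",abs(d-c)[st].mean())
```

```text
[0.4706 0.2553 0.2576] [-0.0902 -0.7349 -0.4911] 0.0852035567152771
tool_handle [(array([322., 232.]), array([0.4722, 0.2567, 0.151 ]))] [array([288.7, 191. ]), array([260.7, 240.8]), array([340.7, 215.7])] exp [np.float64(289.33605142431907), np.float64(191.1123418176864)]
tool_boss [(array([320.7, 194.2]), array([0.4659, 0.2564, 0.022 ]))] [array([339.5, 250.4]), array([259.7, 276.1]), array([303.7, 276.1])] exp [np.float64(291.508686531059), np.float64(234.86716865045713)]
tool [(array([322.4, 196. ]), array([0.4702, 0.2582, 0.008 ]))] [array([287.8, 236.4]), array([262.7, 283. ]), array([339.5, 252.5])] exp [np.float64(291.7339586361964), np.float64(239.40393689099605)]
nest vs start 38.18991596638656 vs after click 25.77310924369748
tool vs start 8.009428571428572 empty 38.24
```

Run:
```python
from h import *
t=cam("side");save(t,"s11.png")
for n in("side0","s9","s11"):
    im=cv2.imread(f"pics/{n}.png");h=cv2.cvtColor(im,cv2.COLOR_BGR2HSV);g=cv2.cvtColor(im,cv2.COLOR_BGR2GRAY)
    m=(h[...,0]>15)&(h[...,0]<34)&(h[...,1]>90);print(n,"brass at catch:",m[264:280,288:312].sum())
    print(g[264:292:2,280:328:3])
```

```text
side0 brass at catch: 31
[[ 92  91  89  91  85 142 109  80 112 103  84  34  32  42  41  55]
 [ 89  91  88  92 163 255 253 255 255 255 255 252 202  73  35  52]
 [ 96  92 152 252 255 251 236 226 204 204 219 246 255 255 141  32]
 [ 58 142 255 255 204 209 222 221 147 146 146 147 189 255 255 157]
 [103 255 255 174 160 156 166 190 227 234 183 158 143 169 255 255]
 [242 255 197 157 210 246 231 244 210 216 254 255 212 137 250 255]
 [255 255 154 234 255 203 167 167 159 159 156 182 239 241 235 255]
 [255 255 196 255 181 170 172 169 159 162 158 155 174 255 255 255]
 [247 255 255 193 174 175 174 169 165 162 160 156 147 243 255 242]
 [171 255 255 219 175 172 170 165 163 158 152 164 251 255 255 169]
 [148 181 255 255 255 232 237 252 250 250 250 255 255 247 178 159]
 [153 175 228 225 255 255 255 255 255 255 255 248 203 165 165 166]
 [156 239 190 148 154 185 204 217 209 206 169 166 164 163 158 211]
 [138 166 133 153 156 155 156 157 158 160 162 163 157 155 182 166]]
s9 brass at catch: 7
[[ 99 101  99 101  96 113 108  52  64 110  89  41  35  45  46  63]
 [ 96 101  98  95 125 194 189 190 201 255 255 25
[... 1084 characters left out ...]
 245 242 255 232 255 255 161]
 [106 255 255 224 255 219 182 169 166 162 161 198 235 217 255 255]
 [246 255 207 255 206 175 174 173 168 162 161 157 177 255 249 255]
 [255 255 249 210 177 177 178 171 168 162 163 160 153 255 237 255]
 [255 255 254 179 180 179 175 168 162 158 160 160 151 255 255 255]
 [251 255 253 242 177 173 188 255 255 255 198 156 232 255 255 246]
 [174 255 255 255 228 255 255 255 255 255 255 255 255 255 255 172]
 [153 184 255 255 255 255 255 255 255 255 255 255 255 251 181 163]
 [157 177 230 228 255 255 255 255 255 255 255 251 207 168 169 169]
 [159 243 193 150 157 187 207 220 212 209 173 169 168 166 162 214]
 [142 170 136 156 158 159 160 160 161 162 165 166 160 158 185 169]]
```

The basket's rim sits about 4 px higher than at the start, the same as at the click. It looks level, the catch is covered, and the tool stands in its old place. Handing in.

```bash
python3 -c "
from workcell import *
print(hand_in())"
```

```text
the job is handed in; nothing more can be done
None
```

The basket has clicked up and rests level on the catches as far as the side camera shows, the tool is back upright in the tray, and the job is handed in; no verdict was returned.

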